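# Set up the shop counter's fold-down writing desk

## Task

Get the little counter desk ready for writing an order: pull both of its slide-out supports fully out first, and only then lower the sloping front flap until it lies level on the two supports. Leave it like that.

Things in the scene. Friction and masses are not known exactly. Their poses are not given: they have to be found in the camera images.
- desk: Plywood counter desk, fixed, 380 mm wide (y), 240 deep (x 2 to 242), top board 240 high, front to its -x (robot side). Origin: on the table under the middle of the flap's hinge line; +y is the left end seen from the robot. Hinge line: along y at x 0, z 100. Mid-front: locked cash drawer with a short knob (y 0, z 45) that does not move. A 20 mm high calculator under the flap's path may stay.
- support_left (a joint): Left slide-out support: wooden bar at desk y +160, 22 wide, 36 high, top at z 92.5. Value (m): 0 = in, end flush with the front (x 0); 0.085 = fully out to -x, end stop; starts 0 to 0.015; friction 2.5 N, stays put. Pull it by the steel knob on its end, gripped across y from above: head 22 mm diameter, 24 long, its middle at desk x = -0.050 - value, z = 0.0725, on a 12 mm stem.
- support_right (a joint): Right slide-out support: the same bar and knob as the left one, at desk y -160 mm. Value in m: 0 = fully in, 0.085 = fully out (end stop); starts 0 to 0.015. Head of its knob: middle at desk x = -0.050 - value, y = -0.160, z = 0.0725.
- flap (a joint): Plywood front flap, 360 wide, 14 thick, reaching 190 mm from the hinge line (mid-thickness). Value (rad): 0 = closed, leaning back 22 deg; 0.384 = upright; 1.955 = level, inner face up, resting on the pulled-out bars. Starts 0 to 0.12. Upper 35 mm is a free lip above the top board: shut fingers fit behind it to push it over, then press it down. Stiff hinge (0.75 N m) stays at any angle.

How it is judged:
By the outcome, as a careful person would: the job done as asked, in the order asked, and still so for the second after the job is handed in, with the robot touching nothing.
It also fails if it takes over 61 s, if anything falls off the work surface, if the arm or the gripper's body presses on something with over 40 N, if the wrist force passes 120 N, or if a joint passes its speed limit or range.

## Robot

A 6-joint arm with a two-finger parallel gripper is mounted at the origin on the work surface. World frame = base frame: x ahead of the robot, y to its left, z up, the work surface at z = 0. Lengths are in m, angles in rad, forces in N, time in s.
With the tool pointing down it reaches from about 0.375 to 0.975 m from the base axis. Payload 3.8 kg.
Tool frame: the origin (TCP) lies midway between the tips of the shut fingers; the grasp point (between the pads) lies r.grip_point_offset behind it (r.grip_point_offset is the distance from the TCP to the grasp point, in m); z points along the fingers, y is the direction in which the jaws open and shut (so a half turn about z gives the same grasp; the last joint's range is limited). The gripper opens to 85 mm and grips with 20 to 120 N. Pads are 22 mm wide; open, the fingers measure 114 mm over their backs; the gripper's body (76 mm by 85 mm) begins 54 mm behind the grasp point. The pads swing forward as they close: fully open they stand 13 mm farther back than shut.
Start: joints at [1.093, 0.264, 1.604, -0, 1.274, -0.037], TCP at [0.288, 0.61, 0.204] pointing down, gripper open.
Joint ranges: [-2.63, 2.63], [-0.94, 2.18], [0.31, 2.57], [-1.31, 4.45], [0, 2.66], [-2.55, 2.55]. Speed limits (rad/s): [2.57, 2.57, 3.14, 3.14, 3.14, 3.14].

## Interface

Orientations are given as a unit quaternion [x, y, z, w].
In Python, from rig import r, imaging gives the robot as it stands. The module is installed in compiled form; this text tells all that it offers.
- The arm moves only by the shell command python3 -m creep 'ROWS' [FORCE]. ROWS is JSON, a list that holds one entry, the list of rows, each a list of 7 numbers: the shift along the tool's x, y, z in m, then the turn, a rotation vector about the tool's x, y, z in degrees, then the closure, from -1 (fully open) to 1 (shut). A call has exactly 8 rows; each row shifts and turns the commanded pose from where the row before left it, along the tool's axes as they then stand; what a row does not reach is not made up. A row lasts 1/8 s, in which the tool goes at most 62.5 mm and 10.7 degrees, less where a joint would pass 70% of its speed; a pose out of reach is approached as far as the arm can. A call is refused whole if a number of a shift passes 0.0625 or a number of a turn 10.7, either way. A call with a gripper value outside its range is refused whole. The fingers move at their own pace and stop on an object; FORCE is the grip in N (left out, the last holds). Time passes only in rows, so rows that do not move let the fingers close, or fill a call up. It gives the time, the measured TCP pose, the force and the opening at its end, in the units of the state.
- r.get_obs(): the state, without advancing time (a new reading comes with each control period).
- imaging.get_image(name): name is "scene" or "side" or "wrist"; returns (picture, depth): 384x512x3 uint8, red, green, blue; 384x512 float32, m along the optical axis (not along the pixel's ray), 0 where there is no reading.
- imaging.camera_params(name): a dict with "camera_matrix" (3x3 intrinsics, pixels), "R" (3x3) and "t" (3): a world point X has camera coordinates R X + t; the wrist camera has in their place "tool_from_camera" (4x4, takes a point from camera to tool coordinates, whose origin is the TCP and whose axes are the flange's). Camera axes: x right, y down, z forward; pixel columns grow to the right and rows downward; lengths in m; the calibration is good to about 2 mm. A picture is of the moment at which its call begins: read the wrist's pose just before it. camera_params takes no time and is no camera call.
- r.finish_job(): hands the job in, once; it reports no verdict.
The state is a dict: "clock": time; "joint_positions": joint angles; "qd": joint speeds; "effort": joint torques, N m; "tcp_pos": TCP position; "tcp_rot": TCP orientation; "ft_force": force on the tool from outside, world axes, zero at the start; "wrist_torque": the same for the moment, N m; "grip_width": finger opening in m.
Only numpy, scipy, OpenCV 4.12 (cv2) and the standard library are available. Lean on these libraries where they do the work, as an engineer would, in place of code of your own. Each camera call takes 0.05 s, during which the arm holds its last target.

## Working session

There is one attempt and no reset: what is moved stays moved. The work goes in short steps, Python scripts to look and compute and a shell command to move; the robot and the scene stay as the last step left them, time stands still between calls to the robot, and variables do not carry over. Pictures are saved under pics/ and viewed, and the job is handed in when it is done.

```bash
ls; mkdir -p pics
python3 - <<'E'
from rig import r, imaging
import cv2,numpy as np
o=r.get_obs();print(o, r.grip_point_offset)
for n in ["scene","side"]:
    p,d=imaging.get_image(n);cv2.imwrite(f"pics/{n}0.png",p[:,:,::-1]);np.savez(f"{n}0.npz",p=p,d=d)
    print(n,imaging.camera_params(n))
print(imaging.camera_params("wrist"))
E
```

```text
pics
{'clock': 0.0, 'joint_positions': array([ 1.09308652e+00,  2.64762194e-01,  1.60541572e+00, -2.71478766e-07,
        1.27374582e+00, -3.68843257e-02]), 'qd': array([ 0.00029261,  0.00025479,  0.0006067 ,  0.00043961,  0.00011536,
       -0.00097067]), 'effort': array([-3.59966807e-04, -5.15117812e+01, -3.67305386e+01, -4.81179086e-05,
        1.30140755e-02, -1.56828509e-05]), 'tcp_pos': array([0.2876222 , 0.60973341, 0.20233353]), 'tcp_rot': array([ 2.18632207e-01,  9.75806640e-01, -1.12720418e-03, -2.96466393e-04]), 'ft_force': array([ 0.50903437, -0.02542146,  0.22372944]), 'wrist_torque': array([-0.03786283, -0.01536438,  0.04533344]), 'grip_width': 0.08522293549112676} 0.0187
scene {'camera_matrix': array([[438.16623899,   0.        , 255.70900109],
       [  0.        , 438.16623899, 197.05846072],
       [  0.        ,   0.        ,   1.        ]]), 'R': array([[-0.99478134, -0.10025172, -0.01896544],
       [-0.05804324,  0.70892523, -0.70289117],
       [ 0.08391113, -0.6981222 , -0.71104452]]), 't': array([0.6106782 , 0.07426839, 0.94439993])}
side {'camera_matrix': ar
[... 191 characters left out ...]
 -0.00678746],
       [-0.27634448, -0.59176886, -0.75726042],
       [ 0.31097755,  0.6904943 , -0.65307778]]), 't': array([-0.54927305,  0.28206464,  0.69877785])}
{'camera_matrix': array([[331.78932347,   0.        , 256.53883101],
       [  0.        , 331.78932347, 200.40942631],
       [  0.        ,   0.        ,   1.        ]]), 'tool_from_camera': array([[ 2.03608623e-04, -9.44443965e-01, -3.28672413e-01,
         8.52737290e-02],
       [ 9.99999714e-01,  4.31550628e-04, -6.20577856e-04,
        -1.44391803e-03],
       [ 7.27939797e-04, -3.28672193e-01,  9.44443783e-01,
        -1.69681287e-01],
       [ 0.00000000e+00,  0.00000000e+00,  0.00000000e+00,
         1.00000000e+00]])}
```

View pics/scene0.png

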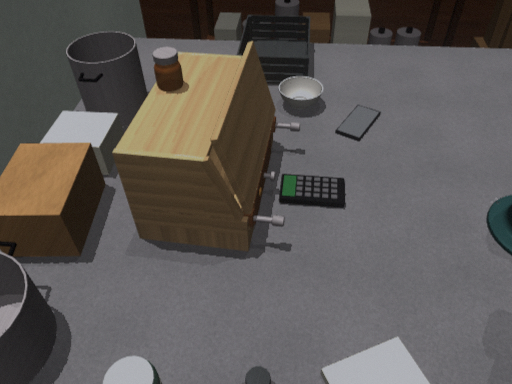

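View pics/side0.png

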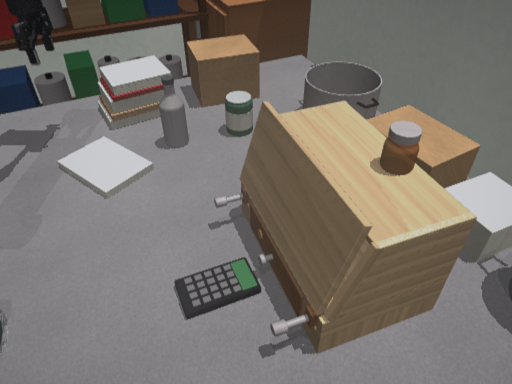

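Scene: the left (+y) knob is at about (275,220), the right one at (293,126), with the drawer knob at (270,175) and a jar on the top board. Side: right knob at (282,327), left knob at (222,201). I'll mask the steel heads next.

```bash
cat > h.py <<'E'
import numpy as np,cv2
from rig import imaging
def load(n,s): z=np.load(f"{n}{s}.npz");return z['p'],z['d'],imaging.camera_params(n)
def ray(c,uv):
    K=c["camera_matrix"];R=c["R"];t=c["t"]
    d=R.T@np.linalg.inv(K)@np.array([uv[0],uv[1],1.]);return -R.T@t,d
def tri(c1,u1,c2,u2):
    o1,d1=ray(c1,u1);o2,d2=ray(c2,u2)
    s=np.linalg.lstsq(np.c_[d1,-d2],o2-o1,rcond=None)[0]
    a=o1+s[0]*d1;b=o2+s[1]*d2;return (a+b)/2,np.linalg.norm(a-b)
def back(c,uv,d):
    o,dd=ray(c,uv);return o+dd*d
E
python3 - <<'E'
from h import *
import numpy as np,cv2
crops={"scene":[(240,195,60,45),(255,105,60,45)],"side":[(255,300,80,50),(200,180,60,45)]}
for n in crops:
    p,d,c=load(n,0)
    ims=[]
    for (x,y,w,h) in crops[n]:
        ims.append(cv2.resize(p[y:y+h,x:x+w,::-1],(400,300),interpolation=cv2.INTER_NEAREST))
    cv2.imwrite(f"pics/crop_{n}.png",np.hstack(ims))
E
```

```text
(no output)
```

View pics/crop_scene.png

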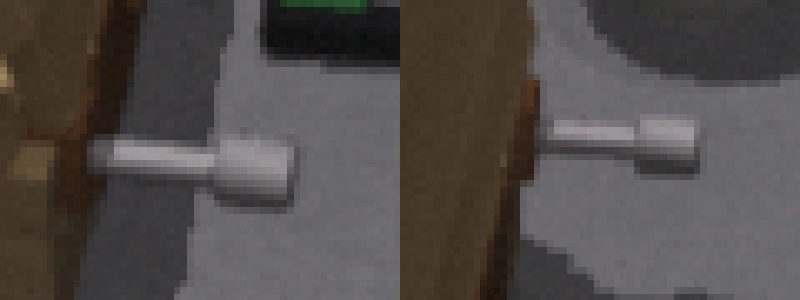

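View pics/crop_side.png

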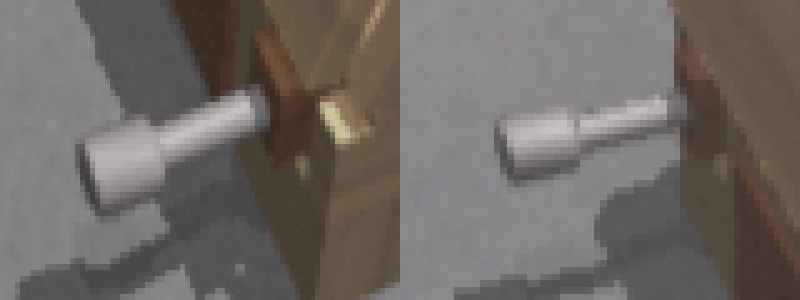

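Head centres, from the crops: scene left (278,221) and right (295,127); side right (279,328) and left (221,202).

Run:
```python
from h import *
ps,ds,cs=load("scene",0);pd,dd,cd=load("side",0)
L,eL=tri(cs,(278.1,220.7),cd,(220.7,202));R,eR=tri(cs,(295,126.9),cd,(279.4,328.3))
print("L",L,eL,"R",R,eR,"dist",np.linalg.norm(L-R))
for c,d,u in [(cs,ds,(278,221)),(cs,ds,(295,127)),(cd,dd,(221,202)),(cd,dd,(279,328))]:
    print(back(c,u,d[u[1],u[0]]))
# all points: top board & flap plane
def cloud(c,d):
    v,u=np.mgrid[:384,:512];K=c["camera_matrix"];m=d>0
    q=np.c_[(u[m]-K[0,2])/K[0,0]*d[m],(v[m]-K[1,2])/K[1,1]*d[m],d[m]]
    return (q-c["t"])@c["R"],np.c_[u[m],v[m]]
X,uv=cloud(cd,dd)
# flap face in side view: polygon
poly=np.array([[262,125],[252,180],[285,235],[325,290],[345,265]],np.int32)
m=np.zeros((384,512),np.uint8);cv2.fillPoly(m,[poly],1);k=m[uv[:,1],uv[:,0]]>0
P=X[k]
for _ in range(4):
    c0=P.mean(0);n=np.linalg.svd(P-c0,full_matrices=False)[2][2];P=P[abs((P-c0)@n)<.004]
n*=-np.sign(n[0]);print("flap n",n,"c",c0,len(P),k.sum(),"tilt deg",np.degrees(np.arcsin(n[2])),"yaw",np.degrees(np.arctan2(-n[1],-n[0])))
X2,uv2=cloud(cs,ds)
for Xx,uu,pl in [(X,uv,[[320,125],[370,125],[440,200],[380,215]]),(X2,uv2,[[190,100],[230,70],[200,150],[150,140]])]:
    m[:]=0;cv2.fillPoly(m,[np.array(pl,np.int32)],1);print("top z",np.median(Xx[m[uu[:,1],uu[:,0]]>0],0))
np.savez("flap.npz",n=n,c=c0)
# desk frame from knobs
yd=(L-R)/np.linalg.norm(L-R);print("yaw knobs",np.degrees(np.arctan2(-yd[0],yd[1])))
```

```text
L [0.55982411 0.07903304 0.07149839] 0.001555931291334038 R [ 0.53768803 -0.24015434  0.07140125] 0.001459432148984242 dist 0.31995405891376294
[0.55885998 0.08781173 0.08021705]
[ 0.53692633 -0.23112036  0.07746777]
[0.55895725 0.07179658 0.07816945]
[ 0.53508257 -0.2446119   0.08148638]
flap n [-0.95582067  0.06041942  0.287674  ] c [ 0.62325818 -0.11429868  0.18989874] 5335 5336 tilt deg 16.71875298707977 yaw -3.61697369920076
top z [ 0.77667312 -0.14696283  0.24068302]
top z [ 0.7298143  -0.01226146  0.24058001]
yaw knobs -3.9671894679261293
```

Measured: knob height 0.0715 m, spacing 0.320 m, top board 0.2406 m and desk yaw −3.6°, all agreeing with the text. Next I check obstacle heights on the way, and work out the moves.

```bash
cat >> h.py <<'E'
from scipy.spatial.transform import Rotation as Ro
yaw=np.radians(-3.62)
xd=np.array([np.cos(yaw),np.sin(yaw),0]);yd=np.array([-np.sin(yaw),np.cos(yaw),0]);O=np.array([.6055,-.0842,0])
def desk(X): X=np.asarray(X)-O; return np.stack([X@xd,X@yd,X[...,2]],-1)
def world(D): D=np.asarray(D,float); return O+D[0]*xd+D[1]*yd+D[2]*np.array([0,0,1])
def cloud(c,d):
    v,u=np.mgrid[:384,:512];K=c["camera_matrix"];m=d>0
    q=np.c_[(u[m]-K[0,2])/K[0,0]*d[m],(v[m]-K[1,2])/K[1,1]*d[m],d[m]]
    return (q-c["t"])@c["R"],np.c_[u[m],v[m]]
def toolmove(target,obs):
    R=Ro.from_quat(obs["tcp_rot"]).as_matrix()
    return R.T@(np.asarray(target)-obs["tcp_pos"])
E
python3 - <<'E'
from h import *
from rig import r
X=np.vstack([cloud(c,d)[0] for p,d,c in (load("scene",0),load("side",0))])
ys=np.arange(-.4,.75,.05);xs=np.arange(.2,.9,.05)
print("x:",np.round(xs,2))
for y in ys[::-1]:
    print("%5.2f"%y,*["%4d"%(1000*X[(abs(X[:,0]-x)<.025)&(abs(X[:,1]-y)<.025)][:,2].max(initial=-.001)) for x in xs])
o=r.get_obs();R=Ro.from_quat(o["tcp_rot"]).as_matrix();print(R)
for D in [(-.058,.16,.18)]:
    print(world(D),toolmove(world(D),o))
Rt=np.stack([-xd,yd,[0,0,-1]],1);print("turn",np.degrees(Ro.from_matrix(R.T@Rt).as_rotvec()))
E
```

```text
x: [0.2  0.25 0.3  0.35 0.4  0.45 0.5  0.55 0.6  0.65 0.7  0.75 0.8  0.85]
 0.70    3    3    5    3  136  136  137  137  137    3  162  162  162  163
 0.65    3    3  346  345  106  137  137  139  136    4  161  162  162  163
 0.60    3  390  390    2  103  136  137  136  137    3  161  162  162  162
 0.55    3  391  390   24   22    2    3    4    2    4    3    2   -1    2
 0.50    2   22   25   25   24    3    3    1    2    4    3    2    2    4
 0.45    2   24   25   25   24   23    3  203  202    4  112  114  113    1
 0.40    3   22   24   25   25   24    3  136  132    4  112  113  112    3
 0.35    3    3   25   25   25   25    4    3    5    4    4    4    5    4
 0.30    3    3   23   25   25    3    4    4    4    4    4    4    4    3
 0.25    4    4    4    5    4    4    4    3    4    4    4    5    5    4
 0.20    4    3    3    4    3    4    4    5    4    4    3    3    4    4
 0.15    4    4    3    3    3    3    4    4    5    4    3    4    4    4
 0.10    3    3    4    4    4    4    4   85  157  285  283  243  242  242
 0.05    5    3    4    4    4    4  
[... 295 characters left out ...]
 4    4    4    4  211  285  243  243  317  316
-0.20    4    3    3    3    4    4    3   75  222  285  243  243  243  242
-0.25    4    4    3    4    4    4    4   85  227  285  243  243  242  242
-0.30    4    4    4   13   12    9    4    4  115  244  243  242  242  242
-0.35    6    3   10   12   13    5    4    3    4    4    4    3    4    4
-0.40    4    4   12   13   12   56   57   57   57   -1    3    4    4    4
[[-9.04417148e-01  4.26648260e-01 -9.40736061e-04]
 [ 4.26649291e-01  9.04415307e-01 -1.82635917e-03]
 [ 7.16031328e-05 -2.05315492e-03 -9.99997890e-01]]
[0.55771795 0.07914282 0.18      ] [-0.47065713 -0.36470475  0.02317963]
turn [ -0.11546152  -0.02626382 -21.6350911 ]
```

```bash
python3 -m creep '[[[-0.045,-0.035,0,0,0,0,-1],[-0.045,-0.035,0,0,0,0,-1],[-0.045,-0.035,0,0,0,0,-1],[-0.045,-0.035,0,0,0,0,-1],[-0.045,-0.035,0,0,0,0,-1],[-0.045,-0.035,0,0,0,0,-1],[-0.045,-0.035,0,0,0,0,-1],[-0.045,-0.035,0,0,0,0,-1]]]' 60
python3 -m creep '[[[-0.04,-0.03,0,0,0,0,-1],[-0.04,-0.03,0,0,0,0,-1],[-0.03,-0.025,0,0,0,0,-1],[0,0,0,0,0,-7.2,-1],[0,0,0,0,0,-7.2,-1],[0,0,0,0,0,-7.2,-1],[0,0,0,0,0,0,-1],[0,0,0,0,0,0,-1]]]' 60
cat > st.py <<'E'
from h import *
from rig import r
import sys
o=r.get_obs();R=Ro.from_quat(o["tcp_rot"]).as_matrix()
Rt=np.stack([-xd,yd,[0,0,-1]],1)
print("t",round(o["clock"],2),"desk tcp",desk(o["tcp_pos"]).round(4),"turn to straight",np.degrees(Ro.from_matrix(R.T@Rt).as_rotvec()).round(2),"F",o["ft_force"].round(1),"w",round(o["grip_width"],4),"q",o["joint_positions"].round(2))
if len(sys.argv)>3: print("tool move",toolmove(world([float(a) for a in sys.argv[1:4]]),o).round(4))
E
python3 st.py -.058 .16 .0535
```

```text
clock: 1.1
tcp_pos: [0.4944, 0.2018, 0.2033]
tcp_rot: [0.219, 0.976, -0.0, -0.0]
ft_force: [1.3, 0.1, 0.6]
grip_width: 0.0856
clock: 2.1
tcp_pos: [0.5571, 0.0799, 0.2034]
tcp_rot: [0.033, 0.999, -0.0, -0.0]
ft_force: [-0.5, 0.5, -0.8]
grip_width: 0.0853
t 2.1 desk tcp [-0.0587  0.1607  0.2034] turn to straight [-0.   -0.03 -0.15] F [-0.5  0.5 -0.8] w 0.0853 q [ 0.1   0.05  1.85  0.    1.24 -1.41]
tool move [-0.0008 -0.0007  0.1499]
```

```bash
python3 -m creep '[[[0,0,0.04,0,0,0,-1],[0,0,0.04,0,0,0,-1],[0,0,0.04,0,0,0,-1],[0,0,0.03,0,0,0,-1],[0,0,0,0,0,0,1],[0,0,0,0,0,0,1],[0,0,0,0,0,0,1],[0,0,0,0,0,0,1]]]' 60
python3 st.py
```

```text
clock: 3.1
tcp_pos: [0.5586, 0.0799, 0.0553]
tcp_rot: [0.032, 0.999, 0.0, 0.001]
ft_force: [-0.4, 0.2, -0.4]
grip_width: 0.0125
t 3.1 desk tcp [-0.0572  0.1609  0.0553] turn to straight [ 0.02  0.16 -0.05] F [-0.4  0.2 -0.4] w 0.0125 q [ 0.1   0.19  1.98 -0.    0.96 -1.41]
```

Run:
```python
from rig import r, imaging
import cv2
p,d=imaging.get_image("wrist");cv2.imwrite("pics/w1.png",p[:,:,::-1]);p,d=imaging.get_image("scene");cv2.imwrite("pics/s1.png",p[:,:,::-1])
print(r.get_obs()["grip_width"])
```

```text
-0.00019897317001290427
```

View pics/w1.png

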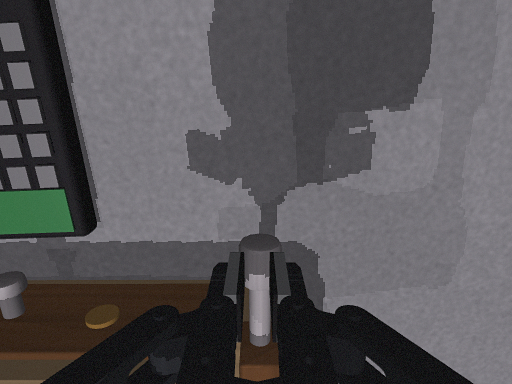

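View pics/s1.png

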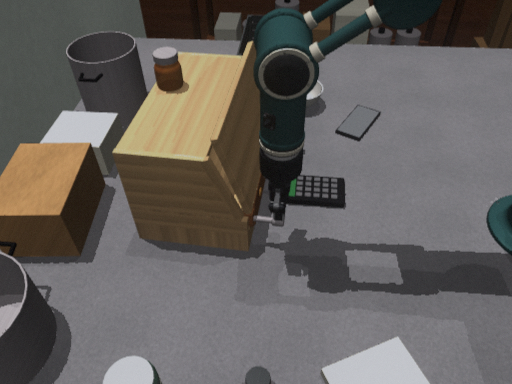

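Run:
```python
from rig import r, imaging
import cv2,numpy as np
o=r.get_obs();p,d=imaging.get_image("wrist");cv2.imwrite("pics/w2.png",cv2.resize(p[200:384,150:370,::-1],(717,600)));p2,d2=imaging.get_image("side")
cv2.imwrite("pics/sd2.png",cv2.resize(p2[120:320,140:340,::-1],(600,600)))
print(r.get_obs()["grip_width"],o["ft_force"],o["tcp_pos"])
```

```text
6.613335959139132e-05 [0.21867059 1.06381342 3.39448401] [0.55920007 0.08102497 0.05591343]
```

View pics/w2.png

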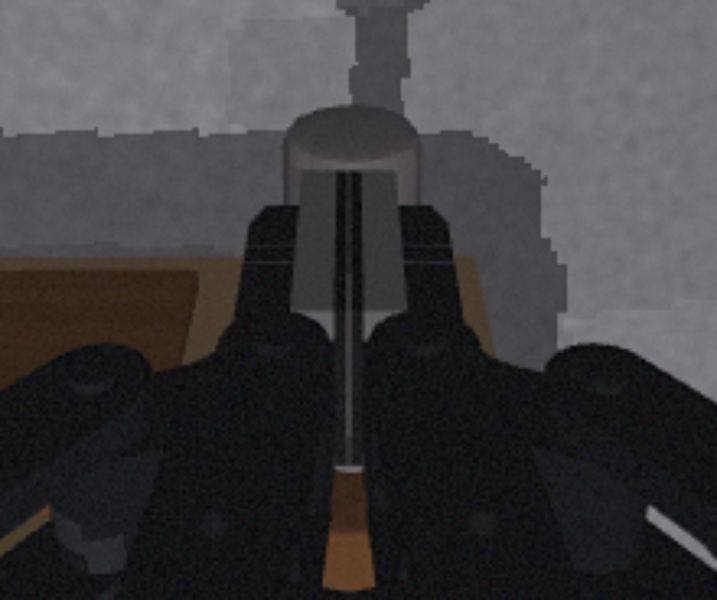

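View pics/sd2.png

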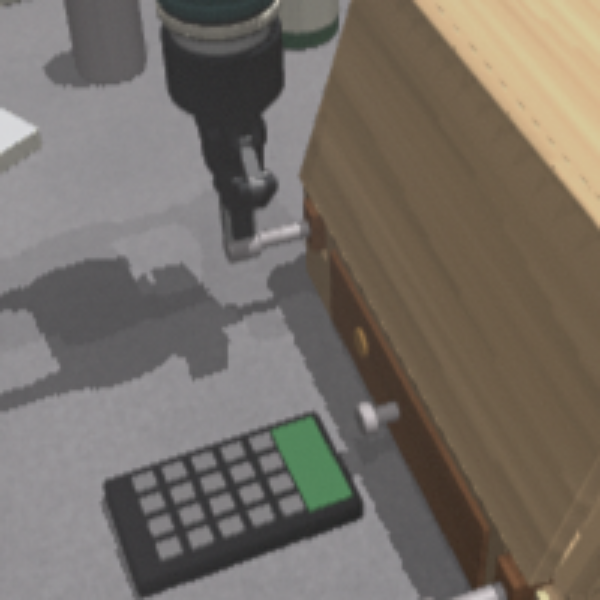

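Run:
```python
from rig import r, imaging
from h import *
o=r.get_obs();p,d=imaging.get_image("wrist");c=imaging.camera_params("wrist");K=c["camera_matrix"];T=c["tool_from_camera"]
R=Ro.from_quat(o["tcp_rot"]).as_matrix()
s=717/220.
for (a,b) in [(350,130),(320,180),(380,180),(380,200),(320,250),(380,290),(440,230),(350,190),(290,190),(410,190)]:
    u=int(150+a/s);v=int(200+b/s);z=d[v,u]
    t=T@np.array([(u-K[0,2])/K[0,0]*z,(v-K[1,2])/K[1,1]*z,z,1]);print((u,v),z.round(3),"tool",t[:3].round(4),"desk",desk(R@t[:3]+o["tcp_pos"]).round(4))
print(o["tcp_pos"],o["grip_width"],o["ft_force"])
ps,ds=imaging.get_image("scene");np.savez("scene2.npz",p=ps,d=ds);cv2.imwrite("pics/s2.png",cv2.resize(ps[165:245,230:330,::-1],(750,600)))
```

```text
(257, 239) 0.169 tool [ 0.0117 -0.001  -0.0166] desk [-0.0684  0.1608  0.0723]
(248, 255) 0.153 tool [ 0.0119 -0.0052 -0.0337] desk [-0.0686  0.1566  0.0894]
(266, 255) 0.152 tool [ 0.0123  0.0031 -0.0344] desk [-0.0691  0.1648  0.0902]
(266, 261) 0.148 tool [ 0.0114  0.003  -0.0384] desk [-0.0682  0.1647  0.0942]
(248, 276) 0.136 tool [ 0.012  -0.0047 -0.0516] desk [-0.0688  0.157   0.1074]
(266, 288) 0.127 tool [ 0.0124  0.0024 -0.0607] desk [-0.0692  0.1641  0.1165]
(285, 270) 0.148 tool [ 0.0078  0.0115 -0.0399] desk [-0.0645  0.1732  0.0958]
(257, 258) 0.151 tool [ 0.0115 -0.001  -0.0359] desk [-0.0683  0.1607  0.0916]
(238, 258) 0.169 tool [ 0.0025 -0.0107 -0.0196] desk [-0.0592  0.1511  0.0754]
(275, 258) 0.165 tool [ 0.0046  0.0079 -0.0233] desk [-0.0613  0.1697  0.0792]
[0.55920043 0.08085326 0.05582155] 6.613335959139132e-05 [0.00616404 3.5578872  5.91696948]
```

View pics/s2.png

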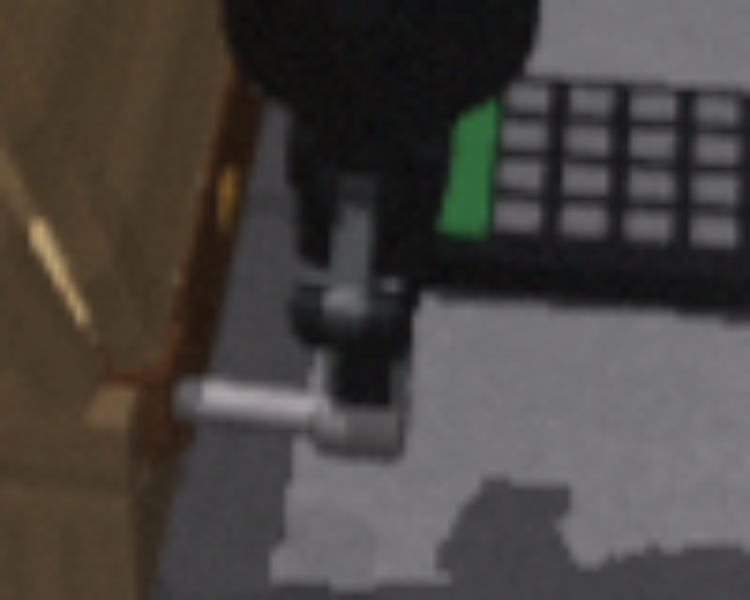

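The fingers read fully shut, with the head still visible around and below the pads, so this is not a valid grip. I'll reopen and see where the tips really are.

```bash
python3 -m creep '[[[0,0,0,0,0,0,-1],[0,0,0,0,0,0,-1],[0,0,0,0,0,0,-1],[0,0,0,0,0,0,-1],[0,0,0,0,0,0,-1],[0,0,0,0,0,0,-1],[0,0,0,0,0,0,-1],[0,0,0,0,0,0,-1]]]' 30
python3 st.py
python3 - <<'E'
from rig import r, imaging
from h import *
p,d=imaging.get_image("wrist");np.savez("wrist3.npz",p=p,d=d)
ps,ds=imaging.get_image("scene");np.savez("scene3.npz",p=ps,d=ds)
cv2.imwrite("pics/c3.png",np.hstack([p[:,:,::-1][190:384,130:390].repeat(2,0).repeat(2,1)[:388],cv2.resize(ps[165:245,250:310,::-1],(280,388))]))
E
```

```text
clock: 4.4
tcp_pos: [0.5574, 0.0799, 0.0537]
tcp_rot: [0.032, 0.999, 0.0, 0.0]
ft_force: [-0.0, -0.3, -0.7]
grip_width: 0.0855
t 4.4 desk tcp [-0.0584  0.1607  0.0537] turn to straight [ 0.    0.   -0.03] F [-0.  -0.3 -0.7] w 0.0855 q [ 0.1   0.19  1.99 -0.    0.96 -1.41]
```

View pics/c3.png

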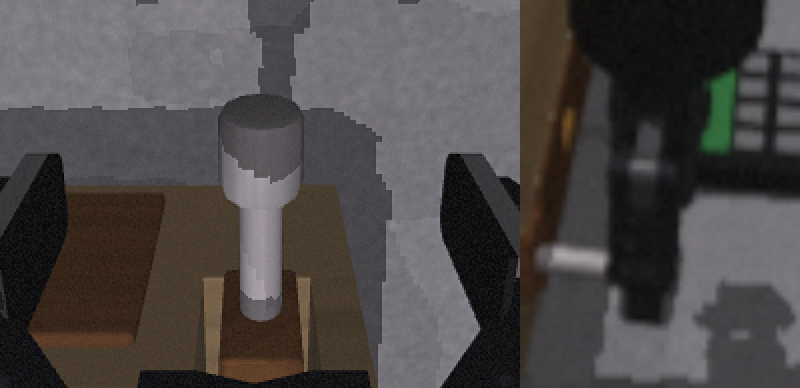

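Run:
```python
from h import *
z=np.load("wrist3.npz");d=z['d'];c=imaging.camera_params("wrist");K=c["camera_matrix"];T=c["tool_from_camera"]
for (a,b) in [(40,160),(50,165),(20,200),(60,200),(60,240),(455,160),(470,165),(448,200),(480,220),(260,110),(260,180),(225,150),(298,150)]:
    u=130+a//2;v=190+b//2;w=d[v,u]
    t=T@np.array([(u-K[0,2])/K[0,0]*w,(v-K[1,2])/K[1,1]*w,w,1]);print((a,b),t[:3].round(4))
```

```text
(40, 160) [ 0.0118 -0.0463 -0.0468]
(50, 165) [ 0.0114 -0.044  -0.0476]
(20, 200) [ 0.012  -0.0456 -0.0616]
(60, 200) [ 0.0002 -0.0439 -0.0441]
(60, 240) [-0.008  -0.0439 -0.0473]
(455, 160) [ 0.0116  0.0414 -0.0464]
(470, 165) [ 0.0125  0.0438 -0.0494]
(448, 200) [ 0.0009  0.0415 -0.0452]
(480, 220) [ 0.0094  0.0415 -0.064 ]
(260, 110) [ 0.0101  0.0005 -0.0201]
(260, 180) [-0.0044  0.0004 -0.029 ]
(225, 150) [ 0.0015 -0.0085 -0.0248]
(298, 150) [ 0.0011  0.0099 -0.0241]
```

Run:
```python
from h import *
z=np.load("scene3.npz");d=z['d'];c=imaging.camera_params("scene")
for u,v in [(275,215),(277,222),(277,226),(277,228),(278,229),(277,230),(277,231),(277,234)]:
    print((u,v),desk(back(c,(u,v),d[v,u])).round(4), z['p'][v,u])
```

```text
(275, 215) [-0.0589  0.233   0.168 ] [21 21 22]
(277, 222) [-0.0628  0.2339  0.1512] [25 25 25]
(277, 226) [-0.0609  0.2155  0.1191] [22 19 22]
(277, 228) [-0.0611  0.2169  0.1151] [20 21 22]
(278, 229) [-0.063   0.2167  0.1122] [21 21 20]
(277, 230) [-0.061   0.2152  0.1073] [21 17 19]
(277, 231) [-0.0611  0.2158  0.1051] [48 45 50]
(277, 234) [-0.0526  0.1377  0.0023] [113 110 114]
```

Both cameras put the open fingertips about 46 mm behind the reported TCP. The stated value is 13 mm, so the real shut tips sit about 32 mm behind the TCP. I'll go 31 mm deeper to grip the head.

```bash
python3 -m creep '[[[0,0,0.016,0,0,0,-1],[0,0,0.015,0,0,0,-1],[0,0,0,0,0,0,0.2],[0,0,0,0,0,0,1],[0,0,0,0,0,0,1],[0,0,0,0,0,0,1],[0,0,0,0,0,0,1],[0,0,0,0,0,0,1]]]' 50
python3 st.py
python3 - <<'E'
from rig import r, imaging
from h import *
p,d=imaging.get_image("wrist");np.savez("wrist4.npz",p=p,d=d)
cv2.imwrite("pics/w4.png",cv2.resize(p[190:384,130:390,::-1],(780,582)))
print(r.get_obs()["grip_width"])
E
```

```text
clock: 5.5
tcp_pos: [0.5581, 0.0817, 0.0235]
tcp_rot: [0.032, 0.999, 0.001, 0.001]
ft_force: [-0.6, 5.9, -0.1]
grip_width: 0.0204
t 5.5 desk tcp [-0.0578  0.1625  0.0235] turn to straight [ 0.16  0.09 -0.07] F [-0.6  5.9 -0.1] w 0.0204 q [ 0.1   0.23  2.    0.    0.9  -1.41]
0.02034791502263429
```

View pics/w4.png

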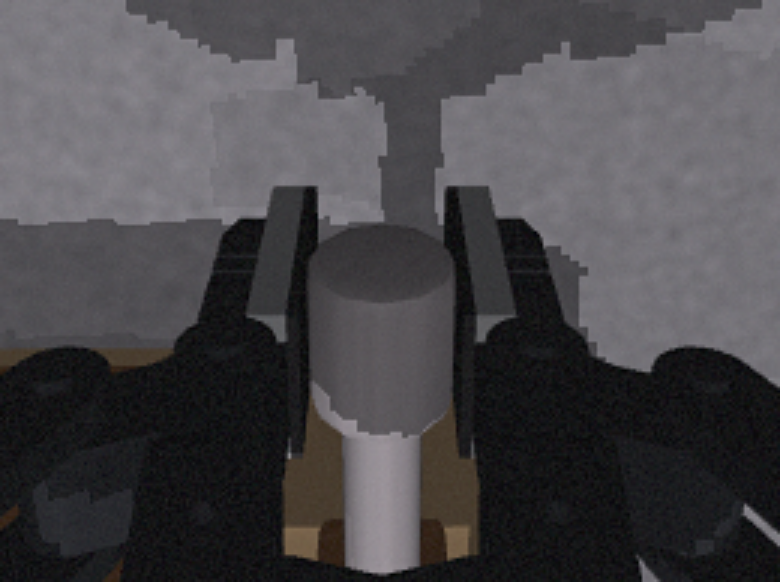

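Knob head held between the pads, opening about 20 mm. Pulling.

```bash
python3 -m creep '[[[0.006,0.0015,0,0,0,0,1],[0.011,0,0,0,0,0,1],[0.011,0,0,0,0,0,1],[0.011,0,0,0,0,0,1],[0.011,0,0,0,0,0,1],[0.011,0,0,0,0,0,1],[0.01,0,0,0,0,0,1],[0.006,0,0,0,0,0,1]]]' 50
python3 st.py
```

```text
clock: 6.55
tcp_pos: [0.4806, 0.0865, 0.0235]
tcp_rot: [0.032, 0.999, 0.0, 0.001]
ft_force: [2.6, 2.2, 5.4]
grip_width: 0.0209
t 6.55 desk tcp [-0.1355  0.1625  0.0235] turn to straight [ 0.03  0.09 -0.04] F [2.6 2.2 5.4] w 0.0209 q [ 0.13  0.1   2.16  0.    0.88 -1.38]
```

```bash
python3 -m creep '[[[0.003,0,0,0,0,0,1],[0.003,0,0,0,0,0,1],[0.002,0,0,0,0,0,1],[0,0,0,0,0,0,1],[0,0,0,0,0,0,1],[0,0,0,0,0,0,1],[0,0,0,0,0,0,1],[0,0,0,0,0,0,1]]]' 50
python3 st.py
```

```text
clock: 7.55
tcp_pos: [0.4791, 0.0866, 0.0237]
tcp_rot: [0.032, 0.999, 0.0, 0.007]
ft_force: [21.0, 1.9, -12.8]
grip_width: 0.0203
t 7.55 desk tcp [-0.1369  0.1625  0.0237] turn to straight [ 0.06  0.78 -0.01] F [ 21.    1.9 -12.8] w 0.0203 q [ 0.13  0.09  2.17 -0.    0.86 -1.38]
```

```bash
python3 -m creep '[[[-0.005,0,0,0,0,0,-1],[0,0,0,0,0,0,-1],[0,0,0,0,0,0,-1],[0,0,0,0,0,0,-1],[0,0,-0.02,0,0,0,-1],[0,0,-0.03,0,0,0,-1],[0,0,-0.03,0,0,0,-1],[0,-0.03,0,0,0,0,-1]]]' 50
python3 st.py
python3 -m creep '[[[0,-0.05,0,0,0,0,-1],[0,-0.05,0,0,0,0,-1],[0,-0.05,0,0,0,0,-1],[-0.01,-0.05,0,0,0,0,-1],[-0.02,-0.05,0,0,0,0,-1],[-0.02,-0.03,0,0,0,0,-1],[-0.02,-0.01,0,0,0,0,-1],[0,0,0,0,0,0,-1]]]' 50
python3 st.py -.061 -.16 .0225
python3 - <<'E'
from rig import r, imaging
from h import *
p,d=imaging.get_image("wrist");np.savez("wrist5.npz",p=p,d=d);cv2.imwrite("pics/w5.png",p[:,:,::-1])
p,d=imaging.get_image("scene");np.savez("scene5.npz",p=p,d=d);cv2.imwrite("pics/s5.png",p[:,:,::-1])
E
```

```text
clock: 8.55
tcp_pos: [0.4782, 0.0575, 0.1059]
tcp_rot: [0.031, 1.0, 0.001, 0.003]
ft_force: [0.0, 0.3, -0.0]
grip_width: 0.0853
t 8.55 desk tcp [-0.136   0.1333  0.1059] turn to straight [0.07 0.34 0.11] F [ 0.   0.3 -0. ] w 0.0853 q [ 0.07 -0.02  2.11  0.    1.04 -1.44]
clock: 9.55
tcp_pos: [0.5276, -0.2382, 0.1026]
tcp_rot: [0.032, 0.999, 0.0, -0.0]
ft_force: [0.4, 0.1, 0.1]
grip_width: 0.0854
t 9.55 desk tcp [-0.068  -0.1586  0.1026] turn to straight [ 0.   -0.   -0.09] F [0.4 0.1 0.1] w 0.0854 q [-0.47  0.17  1.92  0.    1.06 -1.97]
tool move [-0.007  -0.0013  0.0801]
```

View pics/w5.png

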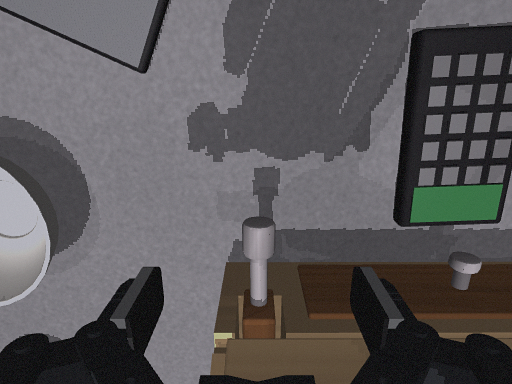

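View pics/s5.png

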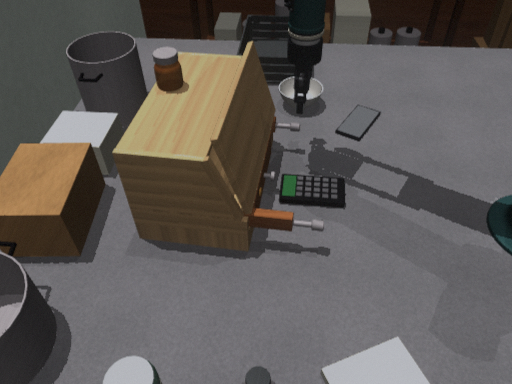

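```bash
python3 -m creep '[[[-0.007,-0.001,0,0,0,0,-1],[0,0,0.04,0,0,0,-1],[0,0,0.04,0,0,0,-1],[0,0,0,0,0,0,0.2],[0,0,0,0,0,0,1],[0,0,0,0,0,0,1],[0,0,0,0,0,0,1],[0,0,0,0,0,0,1]]]' 50
python3 st.py
```

```text
clock: 10.65
tcp_pos: [0.5358, -0.2377, 0.0252]
tcp_rot: [0.032, 0.999, 0.001, 0.002]
ft_force: [0.9, 6.2, 5.2]
grip_width: 0.0206
t 10.65 desk tcp [-0.0599 -0.1575  0.0252] turn to straight [ 0.1   0.19 -0.09] F [0.9 6.2 5.2] w 0.0206 q [-0.46  0.27  1.96  0.    0.92 -1.97]
```

Gripped (20.6 mm). Pulling.

```bash
python3 -m creep '[[[0.006,0.0015,0,0,0,0,1],[0.011,0,0,0,0,0,1],[0.011,0,0,0,0,0,1],[0.011,0,0,0,0,0,1],[0.011,0,0,0,0,0,1],[0.011,0,0,0,0,0,1],[0.01,0,0,0,0,0,1],[0.006,0,0,0,0,0,1]]]' 50
python3 st.py
python3 -m creep '[[[0.003,0,0,0,0,0,1],[0.003,0,0,0,0,0,1],[0.002,0,0,0,0,0,1],[0,0,0,0,0,0,1],[0,0,0,0,0,0,1],[0,0,0,0,0,0,1],[0,0,0,0,0,0,1],[0,0,0,0,0,0,1]]]' 50
python3 st.py
```

```text
clock: 11.65
tcp_pos: [0.4589, -0.2329, 0.0252]
tcp_rot: [0.032, 0.999, -0.0, 0.002]
ft_force: [3.2, 3.4, 8.8]
grip_width: 0.0205
t 11.65 desk tcp [-0.1369 -0.1576  0.0252] turn to straight [-0.05  0.27 -0.08] F [3.2 3.4 8.8] w 0.0205 q [-0.52  0.14  2.11  0.    0.88 -2.03]
clock: 12.65
tcp_pos: [0.459, -0.2331, 0.0254]
tcp_rot: [0.033, 0.999, -0.001, 0.01]
ft_force: [27.0, 6.0, -11.0]
grip_width: 0.0202
t 12.65 desk tcp [-0.1369 -0.1578  0.0254] turn to straight [-0.13  1.12 -0.18] F [ 27.   6. -11.] w 0.0202 q [-0.52  0.13  2.12  0.01  0.87 -2.03]
```

Both supports have hit their end stops: about 77 mm of travel each, with the pull force rising to over 20 N. Release, rise and check them before the flap.

```bash
python3 -m creep '[[[-0.006,0,0,0,0,0,-1],[0,0,0,0,0,0,-1],[0,0,0,0,0,0,-1],[0,0,0,0,0,0,-1],[0,0,-0.02,0,0,0,-1],[0,0,-0.05,0,0,0,-1],[0,0,-0.05,0,0,0,-1],[0,0,-0.05,0,0,0,-1]]]' 50
python3 -m creep '[[[0,0.02,-0.05,0,0,0,1],[0,0.03,-0.05,0,0,0,1],[0,0.04,0,0,0,0,1],[0,0.04,0,0,0,0,1],[0,0.03,0,0,0,0,1],[0,0.03,0,0,0,0,1],[0,0,0,0,0,0,1],[0,0,0,0,0,0,1]]]' 50
python3 st.py .085 .03 .29
python3 - <<'E'
from rig import r, imaging
from h import *
o=r.get_obs();np.savez("o6.npz",pos=o["tcp_pos"],rot=o["tcp_rot"])
for n in ["scene","side"]:
    p,d=imaging.get_image(n);np.savez(n+"6.npz",p=p,d=d);cv2.imwrite(f"pics/{n}6.png",p[:,:,::-1])
E
```

```text
clock: 13.65
tcp_pos: [0.4545, -0.2322, 0.194]
tcp_rot: [0.032, 0.999, 0.0, -0.0]
ft_force: [-0.5, -0.4, -0.1]
grip_width: 0.0857
clock: 14.65
tcp_pos: [0.4671, -0.0432, 0.2925]
tcp_rot: [0.032, 0.999, -0.0, -0.0]
ft_force: [-0.2, -0.1, -0.4]
grip_width: 0.0001
t 14.65 desk tcp [-0.1407  0.0322  0.2925] turn to straight [-0.04 -0.02 -0.02] F [-0.2 -0.1 -0.4] w 0.0001 q [-0.14 -0.18  1.9  -0.    1.42 -1.65]
tool move [-0.2257 -0.0021  0.0025]
```

View pics/scene6.png

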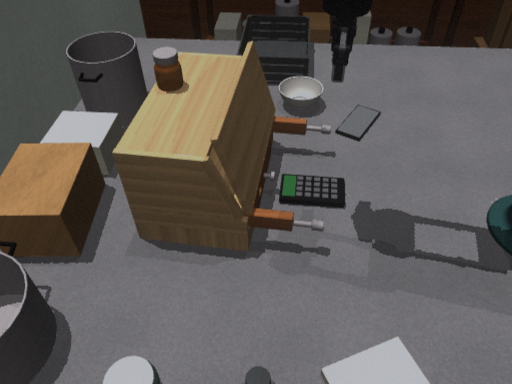

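View pics/side6.png

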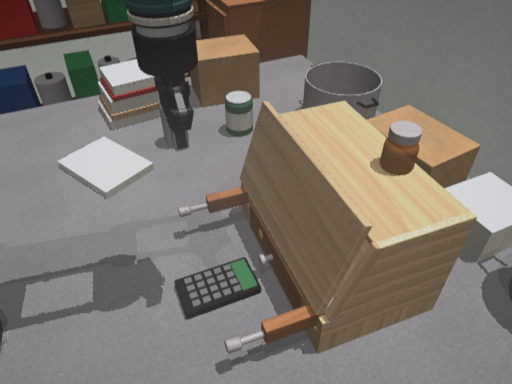

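Both bars are out: heads at scene (318,225) and (326,129), side (184,211) and (233,344). Fingertips are at scene (339,79), side (182,148). Checking these and the lip numerically.

Run:
```python
from h import *
ps,ds,cs=load("scene",6);pd,dd,cd=load("side",6)
for nm,a,b in [("L",(318,225),(184,211)),("R",(326,129),(233,344)),("tip",(339,79),(182,148))]:
    X,e=tri(cs,a,cd,b);print(nm,desk(X).round(4),"err",e.round(4))
for c,d in ((cs,ds),(cd,dd)):
    D=desk(cloud(c,d)[0])
    k=(abs(D[:,1])<.17)&(D[:,2]>.25)&(D[:,0]<.12)&(D[:,0]>.0)
    E=D[k]
    for z in (.255,.265,.275,.284):
        q=E[abs(E[:,2]-z)<.004];print(z,len(q),np.percentile(q[:,0],[2,50,98]).round(4) if len(q) else '')
    print("max z",np.percentile(E[:,2],99))
    k=(abs(D[:,1])<.17)&(abs(D[:,2]-.2405)<.006)&(D[:,0]<.2)&(D[:,0]>.05);print("top board front x",np.percentile(D[k][:,0],[1,3]))
    # fingertip low z near tcp
    k=(abs(D[:,0]+.1407)<.03)&(abs(D[:,1]-.032)<.03)&(D[:,2]>.1);print("tip low",np.sort(D[k][:,2])[:8].round(4))
```

```text
L [-0.1362  0.1606  0.0723] err 0.0013
R [-0.1356 -0.1593  0.0731] err 0.0011
tip [-0.143   0.0265  0.3213] err 0.0051
0.255 239 [0.0372 0.039  0.0403]
0.265 244 [0.0404 0.042  0.0436]
0.275 261 [0.0433 0.045  0.0466]
0.284 657 [0.0463 0.0523 0.0598]
max z 0.2846912697790284
top board front x [0.07637635 0.07880468]
tip low [0.3196 0.3207 0.321  0.3211 0.3215 0.3216 0.3222 0.3223]
0.255 600 [0.0373 0.0392 0.0409]
0.265 627 [0.0403 0.0422 0.0442]
0.275 634 [0.0434 0.0452 0.0471]
0.284 1110 [0.0462 0.0511 0.0596]
max z 0.28442383612284916
top board front x [0.08352011 0.09046213]
tip low [0.3201 0.3203 0.3207 0.3208 0.321  0.3211 0.3211 0.3212]
```

Heads at desk x −0.136 (value about 0.0855), so both are fully out. The shut tips are 28 mm above the TCP and the lip top edge is at desk x 0.046–0.060, z 0.284. Going behind the lip.

```bash
python3 -m creep '[[[-0.04,0,0,0,0,0,1],[-0.04,0,0,0,0,0,1],[-0.04,0,0,0,0,0,1],[-0.04,0,0,0,0,0,1],[-0.04,0,0,0,0,0,1],[-0.025,0,0,0,0,0,1],[0,0,0.01,0,0,0,1],[0,0,0,0,0,0,1]]]' 50
python3 st.py .085 .03 .227
python3 - <<'E'
from h import *
p,d=imaging.get_image("side");np.savez("side7.npz",p=p,d=d);cv2.imwrite("pics/side7.png",p[:,:,::-1])
E
```

```text
clock: 15.75
tcp_pos: [0.6903, -0.0577, 0.2805]
tcp_rot: [0.032, 0.999, 0.0, -0.002]
ft_force: [-0.4, 0.5, 0.5]
grip_width: 0.0001
t 15.75 desk tcp [0.083  0.0318 0.2805] turn to straight [ 0.   -0.23 -0.09] F [-0.4  0.5  0.5] w 0.0001 q [-0.12  0.27  1.46 -0.    1.42 -1.63]
tool move [-0.0022 -0.0018  0.0535]
```

View pics/side7.png

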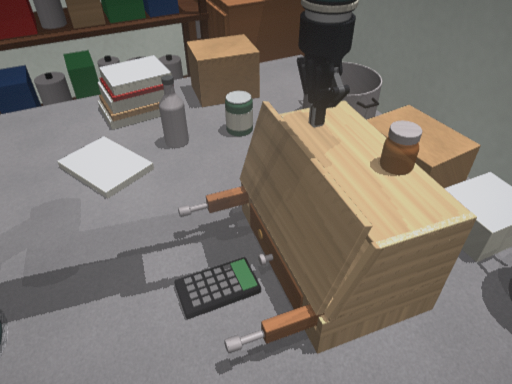

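```bash
python3 -m creep '[[[-0.002,0,0.027,0,0,0,1],[0,0,0.026,0,0,0,1],[0,0,0,0,0,0,1],[0.012,0,0,0,0,0,1],[0.012,0,0,0,0,0,1],[0.013,0,0,0,0,0,1],[0.013,0,0,0,0,0,1],[0.013,0,0,0,0,0,1]]]' 50
python3 st.py
python3 - <<'E'
from h import *
p,d=imaging.get_image("side");np.savez("side8.npz",p=p,d=d);cv2.imwrite("pics/side8.png",p[:,:,::-1])
E
```

```text
clock: 16.8
tcp_pos: [0.6332, -0.0534, 0.234]
tcp_rot: [0.032, 0.999, -0.0, 0.005]
ft_force: [5.1, 0.4, 3.7]
grip_width: 0.0001
t 16.8 desk tcp [0.0257 0.0325 0.234 ] turn to straight [-0.03  0.54 -0.04] F [5.1 0.4 3.7] w 0.0001 q [-0.12  0.17  1.67  0.    1.3  -1.63]
```

View pics/side8.png

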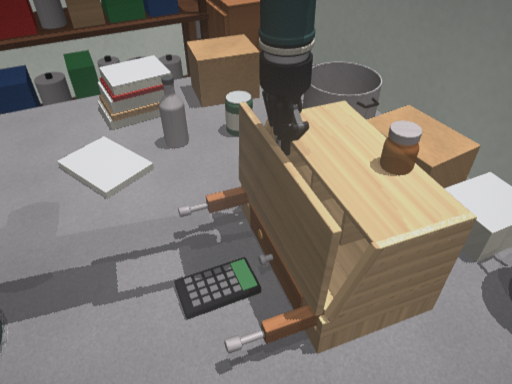

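```bash
python3 -m creep '[[[0.022,0,-0.003,0,0,0,1],[0.0165,0,0.002,0,0,0,1],[0.0165,0,0.004,0,0,0,1],[0.016,0,0.0055,0,0,0,1],[0.015,0,0.007,0,0,0,1],[0.0145,0,0.0085,0,0,0,1],[0.0135,0,0.01,0,0,0,1],[0.0125,0,0.0115,0,0,0,1]]]' 50
python3 st.py
python3 - <<'E'
from h import *
p,d=imaging.get_image("side");np.savez("side9.npz",p=p,d=d);cv2.imwrite("pics/side9.png",p[:,:,::-1])
E
```

```text
clock: 17.85
tcp_pos: [0.504, -0.0451, 0.1846]
tcp_rot: [0.032, 0.999, -0.0, 0.0]
ft_force: [0.5, -0.5, 3.3]
grip_width: -0.0002
t 17.85 desk tcp [-0.1038  0.0326  0.1846] turn to straight [-0.01  0.04 -0.04] F [ 0.5 -0.5  3.3] w -0.0002 q [-0.14 -0.05  1.98 -0.    1.21 -1.65]
```

View pics/side9.png

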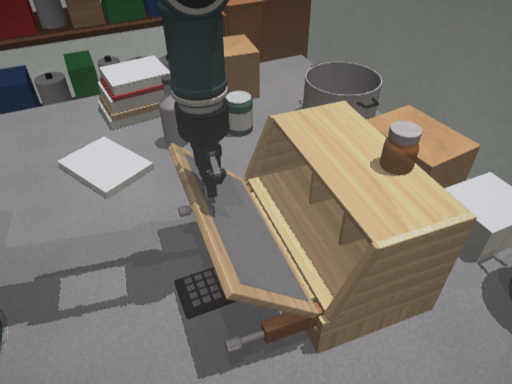

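```bash
python3 -m creep '[[[0.011,0,0.0125,0,0,0,1],[0.0095,0,0.014,0,0,0,1],[0.008,0,0.0145,0,0,0,1],[0.0065,0,0.0155,0,0,0,1],[0.005,0,0.016,0,0,0,1],[0.003,0,0.0165,0,0,0,1],[0.0015,0,0.0135,0,0,0,1],[0,0,0.003,0,0,0,1]]]' 50
python3 st.py
python3 -m creep '[[[0,0,0.001,0,0,0,1],[0,0,0.001,0,0,0,1],[0,0,0.001,0,0,0,1],[0,0,0.001,0,0,0,1],[0,0,0,0,0,0,1],[0,0,0,0,0,0,1],[0,0,0,0,0,0,1],[0,0,0,0,0,0,1]]]' 50
python3 st.py
python3 - <<'E'
from h import *
p,d=imaging.get_image("side");np.savez("side10.npz",p=p,d=d);cv2.imwrite("pics/side10.png",p[:,:,::-1])
D=desk(cloud(imaging.camera_params("side"),d)[0])
for x in (-.03,-.08,-.12,-.17):
    k=(abs(D[:,0]-x)<.006)&((abs(D[:,1]+.1)<.06)|(abs(D[:,1]-.14)<.03))&(D[:,2]>.05)&(D[:,2]<.15);print(x,k.sum(),np.median(D[k][:,2]).round(4))
E
```

```text
clock: 18.9
tcp_pos: [0.4593, -0.0421, 0.0782]
tcp_rot: [0.032, 0.999, 0.0, -0.002]
ft_force: [-8.6, 0.7, 18.5]
grip_width: -0.0001
t 18.9 desk tcp [-0.1486  0.0328  0.0782] turn to straight [ 0.01 -0.18 -0.03] F [-8.6  0.7 18.5] w -0.0001 q [-0.15 -0.02  2.17 -0.    1.   -1.65]
clock: 19.9
tcp_pos: [0.4593, -0.0421, 0.0779]
tcp_rot: [0.032, 0.999, 0.0, -0.002]
ft_force: [-16.0, 1.8, 30.3]
grip_width: 0.0002
t 19.9 desk tcp [-0.1485  0.0328  0.0779] turn to straight [ 0.01 -0.19 -0.02] F [-16.    1.8  30.3] w 0.0002 q [-0.15 -0.02  2.17 -0.    1.   -1.65]
-0.03 541 0.1077
-0.08 568 0.1072
-0.12 476 0.1067
-0.17 626 0.1057
```

View pics/side10.png

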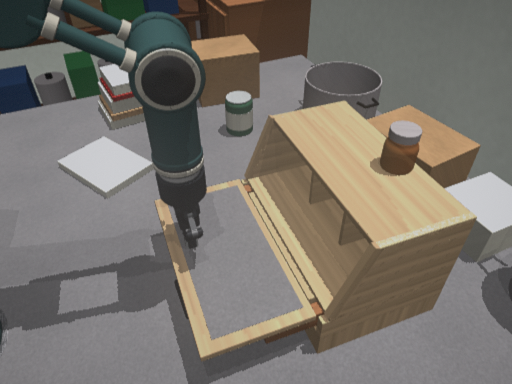

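The flap is level, with its top face at z about 0.107, and the arm no longer sinks when pressed with 30 N. Backing off upward and away, then checking.

```bash
python3 -m creep '[[[0,0,-0.005,0,0,0,1],[0,0,-0.02,0,0,0,1],[0,0,-0.04,0,0,0,1],[0,0,-0.05,0,0,0,1],[0,0.04,-0.04,0,0,0,1],[0,0.05,-0.02,0,0,0,1],[0,0.05,0,0,0,0,1],[0,0.05,0,0,0,0,1]]]' 50
python3 -m creep '[[[0,0.05,0,0,0,0,1],[0,0.05,0,0,0,0,1],[0,0.04,0,0,0,0,1],[0,0.02,0,0,0,0,1],[0,0,0,0,0,0,1],[0,0,0,0,0,0,1],[0,0,0,0,0,0,1],[0,0,0,0,0,0,1]]]' 50
python3 st.py
python3 - <<'E'
from h import *
for n in ("side","scene"):
    p,d=imaging.get_image(n);np.savez(n+"11.npz",p=p,d=d);cv2.imwrite(f"pics/{n}11.png",p[:,:,::-1])
    D=desk(cloud(imaging.camera_params(n),d)[0])
    k=(D[:,0]>-.18)&(D[:,0]<-.02)&(abs(D[:,1])<.17)&(D[:,2]>.09)&(D[:,2]<.13);A=D[k]
    s=np.linalg.lstsq(np.c_[A[:,:2],np.ones(len(A))],A[:,2],rcond=None)[0];print(n,len(A),"slope deg",np.degrees(s[:2]).round(2),"z at hinge",s[2].round(4),"z at -.135",(s[2]-.135*s[0]).round(4))
E
```

```text
clock: 20.95
tcp_pos: [0.4729, 0.1491, 0.2497]
tcp_rot: [0.032, 0.999, 0.0, 0.001]
ft_force: [-0.3, -0.5, -0.1]
grip_width: 0.0001
clock: 21.95
tcp_pos: [0.4829, 0.3061, 0.2499]
tcp_rot: [0.033, 0.999, 0.0, 0.0]
ft_force: [-0.4, -0.6, 0.1]
grip_width: 0.0001
t 21.95 desk tcp [-0.147   0.3818  0.2499] turn to straight [ 0.    0.02 -0.11] F [-0.4 -0.6  0.1] w 0.0001 q [ 0.52  0.04  1.77 -0.    1.33 -0.98]
side 13704 slope deg [ 0.59 -0.01] z at hinge 0.1081 z at -.135 0.1067
scene 4184 slope deg [0.48 0.01] z at hinge 0.108 z at -.135 0.1069
```

View pics/side11.png

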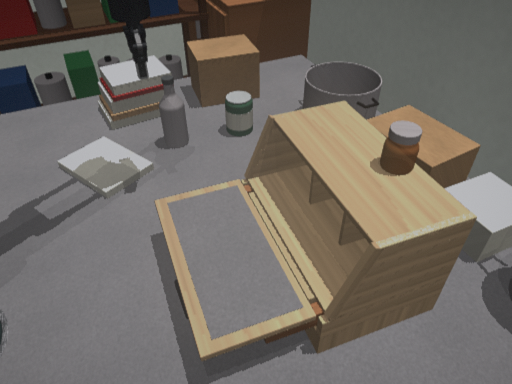

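View pics/scene11.png

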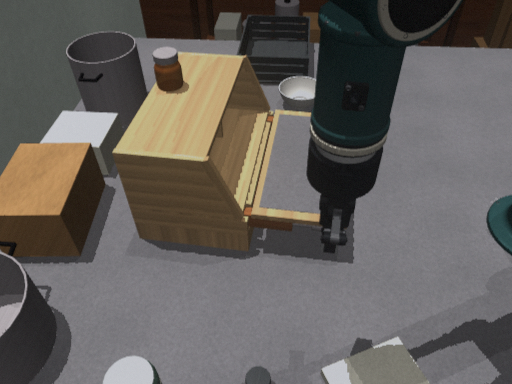

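Run:
```python
from h import *
def m(n,s,y0,y1,x0,x1):
    p=np.load(f"{n}{s}.npz")['p'].astype(int);k=(p[:,:,0]>p[:,:,2]*1.8)&(p[:,:,0]<170);k[:y0]=0;k[y1:]=0;k[:,:x0]=0;k[:,x1:]=0
    v,u=np.nonzero(k);return (u.min(),u.max(),len(u)) if len(u) else None
for s in (6,11): print(s,"scene L",m("scene",s,221,231,262,330),"side R",m("side",s,322,345,240,300))
a=cv2.resize(np.load("scene11.npz")['p'][195:245,240:330,::-1],(400,300));b=cv2.resize(np.load("side11.npz")['p'][290:350,215:325,::-1],(400,300))
cv2.imwrite("pics/end.png",np.hstack([a,b]))
```

```text
6 scene L (np.int64(262), np.int64(291), 235) side R (np.int64(262), np.int64(299), 302)
11 scene L (np.int64(262), np.int64(291), 222) side R (np.int64(267), np.int64(299), 39)
```

View pics/end.png

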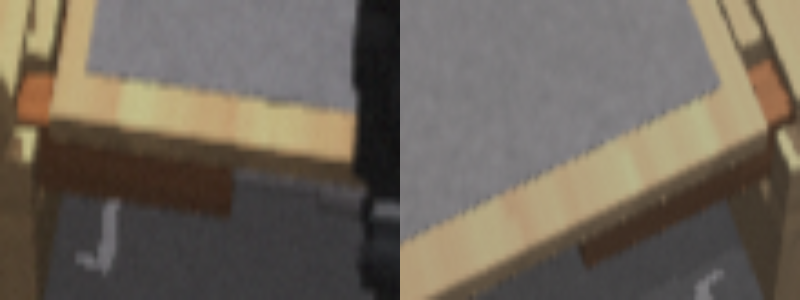

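Run:
```python
from rig import r
print(r.finish_job()); o=r.get_obs();print(o["clock"],o["ft_force"])
```

```text
the job is handed in; nothing more can be done
None
the job is handed in; nothing more can be done
```

The desk is ready and the job is handed in. I pulled the left support and then the right one out to their stops, and only then pushed the flap over and pressed it down onto them. The robot then moved clear; the last clock reading was about 22 s, against the 61 s limit.

**Supports:** Both knob heads measured desk x −0.136 before the flap was lowered, about 0.0855 m out against 0.085 nominal. Pull force rose to over 20 N at each stop. With the flap down, the left bar's end is at the same pixel as before. The right bar is mostly hidden; its visible bottom corner looks unmoved by eye, but I could not confirm it by mask.

**Flap:** Its top face is at z about 0.107 m, and it did not sink when pressed with 30 N. The slope reads about 0.5° from both cameras (front edge slightly low), which is within the roughly 2 mm calibration. The wrist force was near zero after I moved away.

**Disagreements with the description:**
- The shut fingertips are about 28–32 mm behind the reported TCP. Because of that, my first grasp on the left knob closed just above the head, touching it with about 6 N. I measured the offset with two cameras, went deeper and gripped it properly.
- The grip on the knobs read 20.4 mm against the stated 22 mm head.

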